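Transfer inspected parts to the outgoing tray in reverse order

ROBOT

A 6-joint arm with a two-finger parallel gripper is mounted at the origin on the work surface. World frame = base frame: x ahead of the robot, y to its left, z up, the work surface at z = 0. Lengths are in m, angles in rad, forces in N, time in s.
With the tool pointing down it reaches from about 0.4 to 0.925 m from the base axis. Payload 3.4 kg.
Tool frame: the origin (TCP) lies on the centre line of the jaws, within the pads' length; the fingertips stand 19 mm ahead of it and the grasp point (between the pads) is the TCP; z points along the fingers, y is the direction in which the jaws open and shut (so a half turn about z gives the same grasp; the last joint's range is limited). The gripper opens to 85 mm and grips with 20 to 120 N. Pads are 22 mm wide; open, the fingers measure 114 mm over their backs; the gripper's body (76 mm by 85 mm) begins 54 mm behind the grasp point. The pads swing forward as they close: fully open they stand 13 mm farther back than shut.
Start: joints at [1.149, 0.307, 1.506, -0, 1.328, -0.073], TCP at [0.196, 0.541, 0.227] pointing down, gripper open.
Joint ranges: [-3.12, 3.12], [-1.05, 2.28], [0.14, 2.33], [-1.42, 4.57], [0.1, 2.73], [-2.68, 2.68]. Speed limits (rad/s): [2.57, 2.57, 3.14, 3.14, 3.14, 3.14].

INTERFACE

Orientations are given as a 3x3 rotation matrix whose columns are the frame's x, y, z axes.
In Python, from station import env, effector, imaging gives the robot as it stands. Calls block until the motion is done:
- env.reach(position, orientation): joint-space move of the TCP to a pose.
- env.line_to(position, orientation=None, rate=0.15, max_force=None): straight line of the TCP; orientation=None keeps the orientation; rate is the mean speed in m/s. With max_force (N) it stops when the force on the tool has changed by that much, and returns True; else False.
- env.movej(angles): joint-space move.
- effector.command_gripper(opening, effort=None): opening from 0.0 (shut) to 1.0 (fully open); effort is the grip in N (None keeps the last); returns when the fingers have stopped.
- env.sleep(seconds).
- env.inverse_kinematics(position, orientation): joint angles nearest the present ones, or None.
- imaging.grab_frame(name): name is "scene" or "side" or "wrist"; returns the picture (400x640x3 uint8, red, green, blue); there is no depth.
- imaging.camera_info(name): a dict with "K" (3x3 intrinsics, pixels), "R" (3x3) and "t" (3): a world point X has camera coordinates R X + t; the wrist camera has in their place "hand_eye" (4x4, takes a point from camera to tool coordinates, whose origin is the TCP and whose axes are the flange's). Camera axes: x right, y down, z forward; pixel columns grow to the right and rows downward; lengths in m; the calibration is good to about 2 mm. A picture is of the moment at which its call begins: read the wrist's pose just before it. camera_info takes no time and is no camera call.
A pose or a line that the arm cannot do raises env.Unreachable and nothing moves.
- env.job_done(): hands the job in, once; it reports no verdict.
Readings, each from a call of its own:
- env.get_t(): time.
- env.get_qpos(): joint angles.
- env.get_qd(): joint speeds.
- env.get_joint_torque(): joint torques, N m.
- env.get_tcp_pos(): TCP position.
- env.get_tool_rot(): TCP orientation.
- env.get_wrist_force(): force on the tool from outside, world axes, zero at the start.
- env.get_torque(): the same for the moment, N m.
- env.get_opening(): opening from 0.0 (shut) to 1.0 (fully open).
Only numpy, scipy, OpenCV 4.12 (cv2) and the standard library are available. Lean on these libraries where they do the work, as an engineer would, in place of code of your own. Each camera call takes 0.05 s, during which the arm holds its last target.

TASK

Move the four machined parts from the full blue tray to the empty one, one part to a bay, in reverse order: the part that now stands leftmost, seen from the robot, must end up rightmost, the second from the left second from the right, and so on. Set each part down gently and upright on the floor of its bay, and leave the cup, the cap and the flask where they are.

Things in the scene. Friction and masses are not known exactly. Their poses are not given: they have to be found in the camera images.
- bush_mid (a point): The flanged bush, plain metal, 60 mm tall: round foot flange 42 mm across and 8 mm thick, above it a round body 30 mm across with a dark bore drawn on its top. Loose, 0.13 to 0.26 kg, stands upright at the start. The point is on its upright axis, half-way up (30 mm above its foot); z is up along the part.
- hex_mid (a point): The hexagonal pillar, plain metal, 72 mm tall, 32 mm across flats (37 mm across corners), small dark hole drawn on its top; two of its flats face its own +x and -x. Loose, 0.13 to 0.26 kg, stands upright at the start. The point is on its upright axis, half-way up (36 mm above its foot); z is up along the part.
- block_mid (a point): The square block, plain metal, 34 x 34 mm and 64 mm tall, five small dark holes drawn on its top; its sides face its own x and y. Loose, 0.13 to 0.26 kg, stands upright at the start. The point is on its upright axis, half-way up (32 mm above its foot); z is up along the part.
- pin_mid (a point): The stepped pin, plain metal, 84 mm tall: round foot 34 mm across and 26 mm high, above it a stem 20 mm across. Loose, 0.13 to 0.26 kg, stands upright at the start. The point is on its upright axis, half-way up (42 mm above its foot); z is up along the part.
- bush_pad: Thin grey round pad 50 mm across, 3 mm thick, fixed to the floor of the full tray in the middle of one bay; the bush stands on it at the start. The pad stays behind and so marks the bay that the part came from. Origin: centre of its underside.
- hex_pad: Thin grey hexagonal pad 44 mm across flats, 3 mm thick, fixed to the floor of the full tray in the middle of one bay; the hexagonal pillar stands on it at the start. The pad stays behind and so marks the bay that the part came from. Origin: centre of its underside.
- block_pad: Thin grey square pad 46 x 46 mm, 3 mm thick, fixed to the floor of the full tray in the middle of one bay; the block stands on it at the start. The pad stays behind and so marks the bay that the part came from. Origin: centre of its underside.
- pin_pad: Thin grey small round pad 40 mm across, 3 mm thick, fixed to the floor of the full tray in the middle of one bay; the pin stands on it at the start. The pad stays behind and so marks the bay that the part came from. Origin: centre of its underside.
- full_tray: Tray that starts full: light blue, fixed, 70 (own x) by 268 mm (own y); four bays in a row, centres at y = -99, -33, 33, 99 mm, x = 0. Bay 62 x 62 mm inside, floor 6 mm above the bench; walls and ribs 4 mm thick, tops 14 mm above the bench. Own +y points to the robot's left (yaw within 12 degrees). Origin: centre of underside, on the bench. Either tray may be nearer.
- empty_tray: Tray that starts empty, no pads: light blue, fixed, 70 (own x) by 268 mm (own y); four bays in a row, centres at y = -99, -33, 33, 99 mm, x = 0. Bay 62 x 62 mm inside, floor 6 mm above the bench; walls and ribs 4 mm thick, tops 14 mm above the bench. Own +y points to the robot's left (yaw within 12 degrees). Origin: centre of underside, on the bench. Either tray may be nearer.
- cup: Bystander, not to be disturbed: open white plastic cup, 48 mm across, 55 mm tall, loose, on the bench beside the trays. Origin: centre of its underside.
- cap: Bystander, not to be disturbed: white plastic cap, 34 mm across, 30 mm tall, loose, on the bench beside the trays. Origin: centre of its underside.
- flask: Bystander, not to be disturbed: clear glass flask, 68 mm across, 100 mm tall, loose, on the bench beside the trays. Origin: centre of its underside.
Not all that is in view belongs to the job. Leave any red look-alike of the part that bears pin_mid alone.

How it is judged:
By the outcome, as a careful person would: the job done as asked, in the order asked, and still so for the second after the job is handed in, with the robot touching nothing.
It also fails if it takes over 109 s, if anything falls off the work surface, if the arm or the gripper's body presses on something with over 40 N, if the wrist force passes 120 N, or if a joint passes its speed limit or range.

## Working session

There is one attempt and no reset: what is moved stays moved. The work goes in short steps, each a Python script; the robot and the scene stay as the last script left them, time stands still between calls to the robot, and variables do not carry over. Pictures are saved under pics/ and viewed, and the job is handed in when it is done.

```bash
mkdir -p pics; ls; python3 - <<'E'
from station import env, effector, imaging
import cv2
for n in ["scene","side","wrist"]:
    im=imaging.grab_frame(n); cv2.imwrite(f"pics/{n}0.png",im[:,:,::-1]); print(n,imaging.camera_info(n))
print(env.get_t(),env.get_tool_rot(),env.get_tcp_pos(),env.get_opening())
E
```

```text
pics
scene {'K': array([[370.90262326,   0.        , 315.17615475],
       [  0.        , 370.90262326, 201.54630953],
       [  0.        ,   0.        ,   1.        ]]), 'R': array([[ 0.24340789,  0.96980081, -0.01545921],
       [ 0.71320121, -0.18976108, -0.67478498],
       [-0.65734058,  0.15322246, -0.73785245]]), 't': array([-0.15557197, -0.37398745,  1.4443341 ])}
side {'K': array([[362.74909711,   0.        , 311.07007548],
       [  0.        , 362.74909711, 208.53079178],
       [  0.        ,   0.        ,   1.        ]]), 'R': array([[-0.94002631, -0.34067712,  0.01701887],
       [-0.24896361,  0.65114607, -0.71695601],
       [ 0.23316873, -0.67819459, -0.69691064]]), 't': array([0.55491238, 0.20606759, 0.82969229])}
wrist {'K': array([[322.93521801,   0.        , 319.57801739],
       [  0.        , 322.93521801, 201.35316984],
       [  0.        ,   0.        ,   1.        ]]), 'hand_eye': array([[-9.88941467e-05, -9.64065880e-01, -2.65663264e-01,
         6.71834011e-02],
       [ 9.99998776e-01, -5.10128410e-04,  1.47895257e-03,
         1.34294322e-03],
       [-1.56133009e-03, -2.65662793e-01,  9.64064750e-01,
        -1.46309546e-01],
       [ 0.00000000e+00,  0.00000000e+00,  0.00000000e+00,
         1.00000000e+00]])}
0.15 [[-9.40119948e-01  3.40843200e-01 -6.29987585e-04]
 [ 3.40843763e-01  9.40118920e-01 -1.39471068e-03]
 [ 1.16885596e-04 -1.52592267e-03 -9.99998829e-01]] [0.19578153 0.54009034 0.22630018] 1.001623687511758
```

View pics/scene0.png

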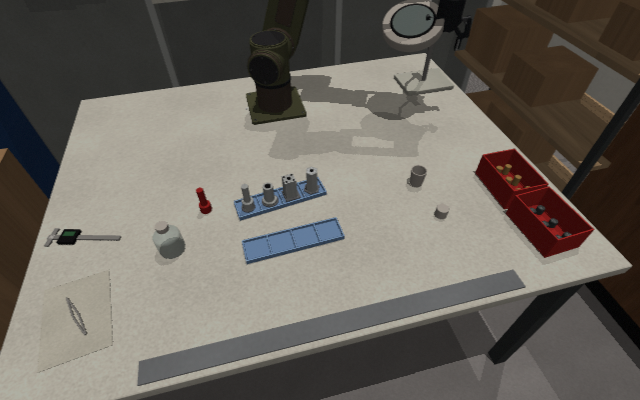

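View pics/side0.png

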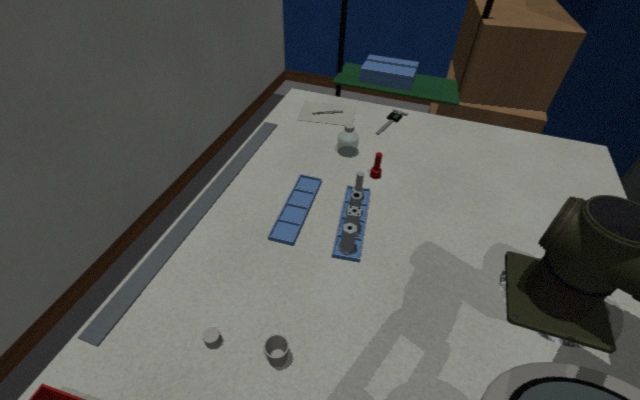

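View pics/wrist0.png

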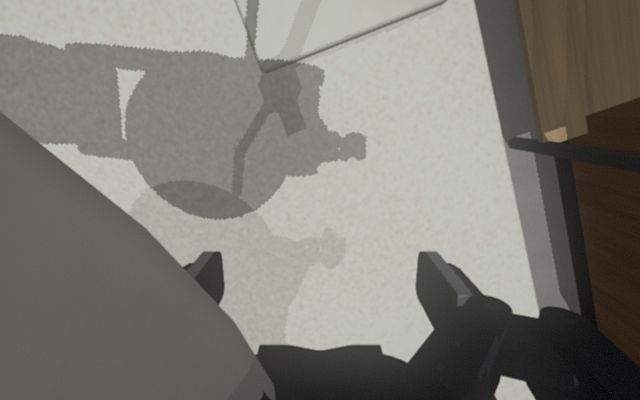

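The scene view shows, from image left to right, pin (247,198), bush (269,193), block (290,187) and hex (312,180) in the nearer tray. The empty tray is at (293,240). The red look-alike (203,200) and the flask (169,240) are to the left, the cup (417,176) and cap (442,211) to the right. Image right is the robot's left. Next I'll localise these roughly and then look from above with the wrist camera.

```bash
cat > h.py <<'E'
from station import env, effector, imaging
import numpy as np, cv2
def down(yaw):  # tool x axis at yaw, z down
    c,s=np.cos(yaw),np.sin(yaw)
    return np.array([[c,s,0],[s,-c,0],[0,0,-1.]])
def cam(n):
    i=imaging.camera_info(n); K=i['K']
    if n=='wrist':
        T=np.eye(4);T[:3,:3]=env.get_tool_rot();T[:3,3]=env.get_tcp_pos()
        M=T@i['hand_eye']; return K,M[:3,:3],M[:3,3]
    R=i['R'];return K,R.T,-R.T@i['t']
def ray(c,uv,z):
    K,R,o=c; uv=np.asarray(uv,float).reshape(-1,2)
    d=np.c_[uv,np.ones(len(uv))]@np.linalg.inv(K).T@R.T
    return o+d*((z-o[2])/d[:,2])[:,None]
def proj(c,X):
    K,R,o=c; p=(np.asarray(X,float).reshape(-1,3)-o)@R@K.T
    return p[:,:2]/p[:,2:]
def snap(n,name):
    c=cam(n); im=imaging.grab_frame(n)[:,:,::-1].copy(); cv2.imwrite(f'pics/{name}.png',im); np.savez(f'pics/{name}.npz',K=c[0],R=c[1],o=c[2]); return im,c
def load(name):
    d=np.load(f'pics/{name}.npz'); return cv2.imread(f'pics/{name}.png'),(d['K'],d['R'],d['o'])
def blue(im):
    h=cv2.cvtColor(im,cv2.COLOR_BGR2HSV)
    return cv2.inRange(h,(98,70,60),(125,255,255))
E
python3 - <<'E'
from h import *
for n,roi in (('scene',(215,160,150,110)),('side',(260,165,120,105))):
    im=cv2.imread(f'pics/{n}0.png'); c=cam(n); m=blue(im); x,y,w,h=roi
    mm=np.zeros_like(m); mm[y:y+h,x:x+w]=m[y:y+h,x:x+w]
    mm=cv2.morphologyEx(mm,cv2.MORPH_CLOSE,np.ones((5,5)))
    for k in cv2.findContours(mm,cv2.RETR_EXTERNAL,cv2.CHAIN_APPROX_NONE)[0]:
        if cv2.contourArea(k)<500: continue
        P=ray(c,k[:,0],0.012)[:,:2]; r=cv2.minAreaRect((P*1000).astype(np.float32)); b=cv2.boxPoints(r)
        print(n,np.round(r[0]),np.round(r[1]),r[2])
c=cam('scene')
for nm,uv in dict(red=(205,210),flask=(172,252),cup=(416,184),cap=(441,215)).items(): print(nm,ray(c,uv,0)[0].round(3))
E
```

```text
scene [659. -66.] [ 77. 267.] 2.9106714725494385
scene [498. -70.] [ 79. 267.] 7.77485466003418
side [496. -68.] [ 68. 275.] 7.749877452850342
side [657. -63.] [ 71. 276.] 3.105517625808716
red [ 0.481 -0.292  0.   ]
flask [ 0.61  -0.385  0.   ]
cup [0.54  0.345 0.   ]
cap [0.674 0.361 0.   ]
```

```bash
python3 - <<'E'
from h import *
R=down(np.pi/2)
for z in (.35,.3,.25):
    try: env.reach([.58,-.14,z],R); print(z); break
    except env.Unreachable as e: print(e)
snap('wrist','w1'); print(env.get_t(),env.get_qpos().round(2), env.get_tcp_pos())
E
```

```text
0.35
2.9833 [-0.31  0.27  1.25  0.    1.62 -0.31] [ 0.58012428 -0.13903616  0.34985653]
```

View pics/w1.png

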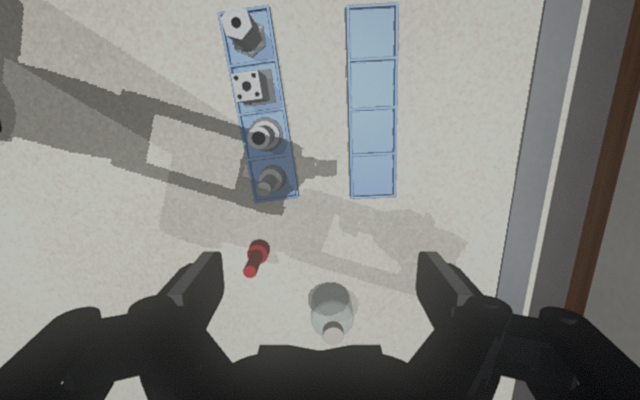

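The wrist view shows everything. The hex top is at about (236,23), block (249,87), bush (263,137) and pin (265,187). The empty tray spans columns 347–398, rows 4–198. I'll measure the trays and the part tops next.

```bash
python3 - <<'E'
from h import *
im,c=load('w1'); m=blue(im); m[205:]=0
m=cv2.morphologyEx(m,cv2.MORPH_CLOSE,np.ones((3,3)))
for k in cv2.findContours(m,cv2.RETR_EXTERNAL,cv2.CHAIN_APPROX_NONE)[0]:
    if cv2.contourArea(k)<500: continue
    P=ray(c,k[:,0],0.014)[:,:2]; r=cv2.minAreaRect((P*1000).astype(np.float32))
    print(np.round(r[0],1),np.round(r[1],1),r[2], 'corners px',proj(c,np.c_[cv2.boxPoints(r)/1000,[.014]*4]).round().tolist())
z=cv2.resize(im[0:205,190:330],None,fx=4,fy=4,interpolation=cv2.INTER_CUBIC)
z=cv2.convertScaleAbs(z,alpha=1.3,beta=10)
cv2.imwrite('pics/z1.png',z[:420]);cv2.imwrite('pics/z2.png',z[400:])
E
```

```text
[ 507.2 -150. ] [67.9 97.2] 7.39445686340332 corners px [[242.0, 138.0], [254.0, 201.0], [298.0, 196.0], [288.0, 132.0]]
```

View pics/z1.png

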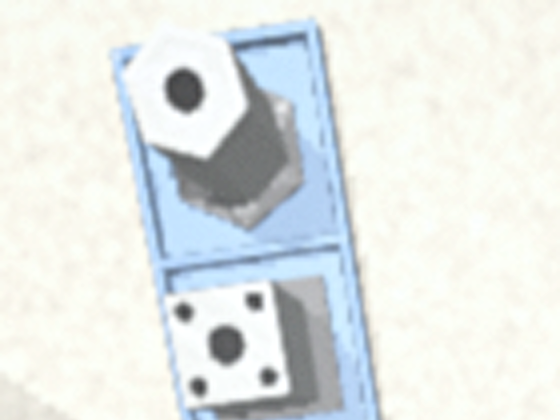

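View pics/z2.png

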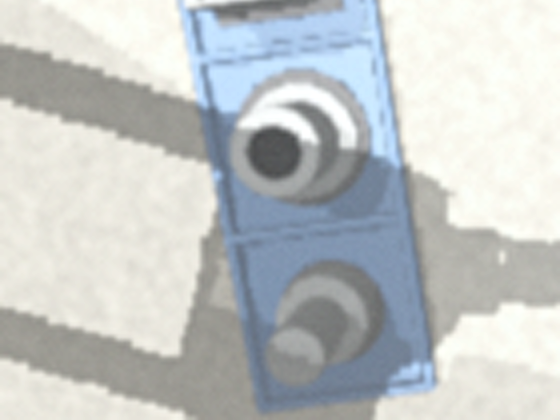

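```bash
python3 - <<'E'
from h import *
im,c=load('w1'); hsv=cv2.cvtColor(im,cv2.COLOR_BGR2HSV)
print(hsv[40,380],hsv[150,380],hsv[30,262],hsv[100,300],hsv[190,380])
m=cv2.inRange(hsv,(98,45,50),(125,255,255)); m[205:]=0; m[:,:200]=0; m[:,420:]=0
m=cv2.morphologyEx(m,cv2.MORPH_CLOSE,np.ones((3,3)))
for k in cv2.findContours(m,cv2.RETR_EXTERNAL,cv2.CHAIN_APPROX_NONE)[0]:
    if cv2.contourArea(k)<500: continue
    P=ray(c,k[:,0],0.014)[:,:2]; r=cv2.minAreaRect((P*1000).astype(np.float32))
    print(np.round(r[0],1),np.round(r[1],1),r[2], 'corners px',proj(c,np.c_[cv2.boxPoints(r)/1000,[.014]*4]).round().tolist())
g=im.max(2)
def blob(mask,uv,rad):
    mm=np.zeros_like(mask);cv2.circle(mm,uv,rad,255,-1);mm&=mask
    n,l,s,ce=cv2.connectedComponentsWithStats(mm); i=1+np.argmax(s[1:,4]); return s[i,4],ce[i],(l==i)
for nm,uv,rad,z in (('hex',(236,23),7,.081),('block',(247,86),6,.073),('bush',(259,138),8,.069)):
    a,ce,_=blob((g<85).astype(np.uint8)*255,uv,rad); p=ray(c,ce,z)[0]; print(nm,a,ce,p.round(4))
print('pin',ray(c,(263.5,188.5),.093)[0].round(4))
for nm,uv,rad,z in (('hex',(236,23),20,.081),('block',(247,86),22,.073)):
    t=(g>185)&(hsv[:,:,1]<25); a,ce,mk=blob(t.astype(np.uint8)*255,uv,rad)
    k=cv2.findContours(mk.astype(np.uint8),cv2.RETR_EXTERNAL,cv2.CHAIN_APPROX_NONE)[0]; k=max(k,key=cv2.contourArea)
    P=(ray(c,k[:,0],z)[:,:2]*1000).astype(np.float32); hull=cv2.convexHull(P)
    ap=cv2.approxPolyDP(hull,4,True)[:,0]; print(nm,cv2.minAreaRect(P)); print(ap.round(1).tolist(),cv2.minEnclosingCircle(P))
    e=np.diff(np.r_[ap,ap[:1]],axis=0); print(np.c_[np.degrees(np.arctan2(e[:,1],e[:,0])),np.linalg.norm(e,axis=1)].round(1).tolist())
E
```

```text
[103  51 190] [104  54 192] [150   2 120] [ 26  11 184] [106  63 191]
[496.3 -68.2] [ 70.1 265.8] 7.659979343414307 corners px [[217.0, 12.0], [254.0, 203.0], [299.0, 197.0], [269.0, 4.0]]
[656.  -63.3] [ 69.7 265.7] 2.911745071411133 corners px [[345.0, 5.0], [350.0, 198.0], [395.0, 196.0], [398.0, 2.0]]
hex 67 [235.59701493  22.1641791 ] [0.4833 0.0306 0.081 ]
block 51 [246.11764706  85.66666667] [ 0.4897 -0.0381  0.073 ]
bush 133 [258.06766917 137.89473684] [ 0.5006 -0.102   0.069 ]
pin [ 0.5089 -0.164   0.093 ]
hex ((483.0017395019531, 32.10131072998047), (31.534116744995117, 35.571712493896484), 10.08842945098877)
[[478.20001220703125, 49.29999923706055], [469.8999938964844, 45.20000076293945], [466.70001220703125, 33.900001525878906], [472.3999938964844, 18.200000762939453], [488.6000061035156, 15.0], [499.70001220703125, 26.700000762939453], [496.29998779296875, 47.29999923706055]] ((484.1265869140625, 32.94322967529297), 18.830509185791016)
[[-153.8000030517578, 9.300000190734863], [-105.69999694824219, 11.800000190734863], [-69.9000015258789, 16.700000762939453], [-11.100000381469727, 16.399999618530273], [46.099998474121094, 16.100000381469727], [99.4000015258789, 20.899999618530273], [173.6999969482422, 18.299999237060547]]
block ((490.1648254394531, -37.635902404785156), (30.81183624267578, 31.328184127807617), 7.319956302642822)
[[502.79998779296875, -21.200000762939453], [485.5, -23.5], [476.6000061035156, -46.79999923706055], [496.20001220703125, -52.70000076293945], [506.6000061035156, -44.400001525878906]] ((490.9838562011719, -35.29386901855469), 18.401933670043945)
[[-172.39999389648438, 17.399999618530273], [-110.9000015258789, 24.899999618530273], [-16.799999237060547, 20.5], [38.599998474121094, 13.300000190734863], [99.30000305175781, 23.5]]
```

Tray sizes come out at 70×266 mm and all four part tops lie on the expected bay centres to within 3 mm. The order from the left is hex, block, bush, pin. I'll do the hex first.

```bash
cat >> h.py <<'E'
EC=np.array([.656,-.0635]); EY=np.radians(2.95)
PARTS=dict(hex=((.4833,.0306),10.5,.055,-.099),block=((.4897,-.0381),8,.052,-.033),bush=((.5006,-.102),7.7,.050,.033),pin=((.5089,-.164),7.7,.066,.099))
HZ=.20
def go(p,z,a,rate=.25,**k): return env.line_to([p[0],p[1],z],down(a+np.pi/2),rate=rate,**k)
def pick(n):
    p,a,z,_=PARTS[n]; a=np.radians(a)
    effector.command_gripper(.72,40)
    env.reach([p[0],p[1],HZ],down(a+np.pi/2))
    f0=env.get_wrist_force(); hit=go(p,z,a,rate=.12,max_force=8)
    print(n,'down hit',hit,env.get_tcp_pos().round(4))
    if hit: return False
    effector.command_gripper(0.0,45); o=env.get_opening()
    go(p,HZ,a,rate=.12); env.sleep(.2)
    print('open mm',o*85,env.get_opening()*85,'dF',(env.get_wrist_force()-f0).round(2),env.get_t()); return True
def place(n):
    _,_,z,y=PARTS[n]; q=EC+y*np.array([-np.sin(EY),np.cos(EY)])
    go(q,HZ,EY); zt=z-.003
    print('above',go(q,zt+.006,EY,rate=.12,max_force=10)); env.sleep(.2)
    hit=go(q,zt-.004,EY,rate=.015,max_force=2.5)
    print('contact',hit,'z err mm',(env.get_tcp_pos()[2]-zt)*1e3,'xy',(env.get_tcp_pos()[:2]-q)*1e3)
    effector.command_gripper(.72); env.sleep(.1)
    go(q,HZ,EY,rate=.12); print('t',env.get_t())
E
python3 - <<'E'
from h import *
if pick('hex'): snap('wrist','hexheld')
E
```

```text
hex down hit False [0.484  0.0305 0.0556]
open mm 31.679128382555252 31.46248310964941 dF [-0.68 -0.46 -1.53] 7.6167
```

View pics/hexheld.png

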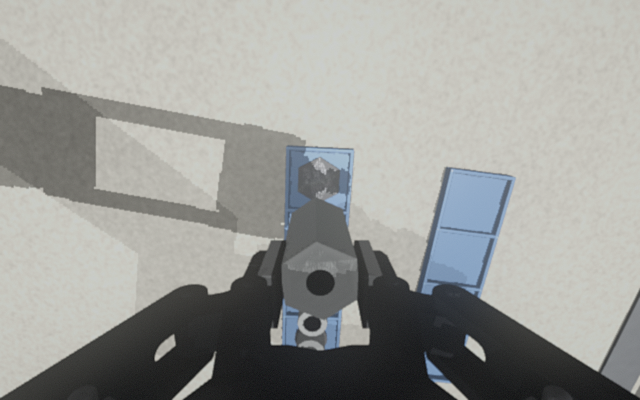

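The hex is held on its flats: 31.5 mm jaw gap against 32 mm across flats. It hangs straight between the jaws, and its pad is visible at (320,178).

```bash
python3 - <<'E'
from h import *
place('hex'); 
E
python3 - <<'E'
from h import *
if pick('block'): place('block')
snap('scene','s2')
im=cv2.imread('pics/s2.png')[150:280,200:370]; cv2.imwrite('pics/s2z.png',cv2.resize(im,None,fx=4,fy=4,interpolation=cv2.INTER_CUBIC))
E
```

```text
above False
contact True z err mm 0.8237386533057403 xy [ 0.07405839 -0.10337472]
t 12.7167
block down hit False [ 0.4903 -0.0382  0.0525]
open mm 32.77813873371784 33.01571707596519 dF [ 0.14  0.16 -0.79] 17.1167
above False
contact True z err mm 0.8410860506038107 xy [ 0.08599163 -0.01389489]
t 21.875
```

View pics/s2z.png

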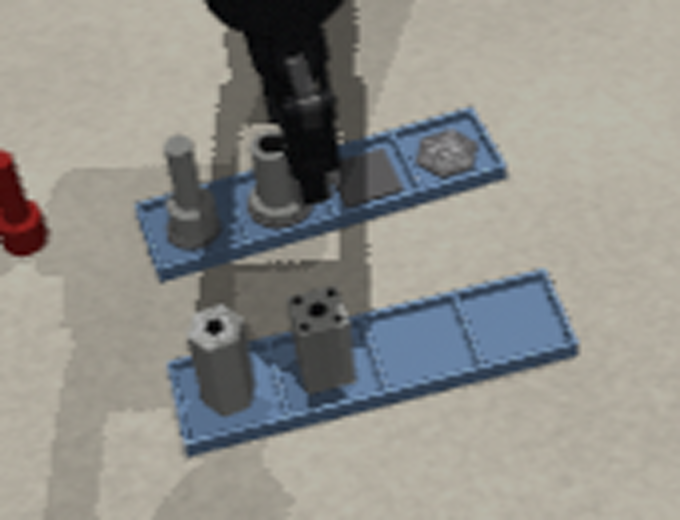

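The hex and block stand upright in the two rightmost bays (robot's view), and their pads are exposed. Contact came at the expected height. Bush and pin next.

```bash
python3 - <<'E'
from h import *
if pick('bush'): place('bush')
E
python3 - <<'E'
from h import *
if pick('pin'): place('pin')
env.reach([.5,-.14,.35],down(np.pi/2)); snap('wrist','w3'); env.reach([.45,-.14,.38],down(np.pi/2)) if 0 else None
snap('scene','s3'); snap('side','d3')
im=cv2.imread('pics/s3.png')[150:280,150:370]; cv2.imwrite('pics/s3z.png',cv2.resize(im,None,fx=3.6,fy=3.6,interpolation=cv2.INTER_CUBIC))
im=cv2.imread('pics/d3.png')[140:270,240:400]; cv2.imwrite('pics/d3z.png',cv2.resize(im,None,fx=4,fy=4,interpolation=cv2.INTER_CUBIC))
print(env.get_t())
E
```

```text
bush down hit False [ 0.5013 -0.1021  0.0505]
open mm 27.655516106027665 28.070933033158045 dF [ 0.42 -0.3  -0.86] 26.2167
above False
contact True z err mm 0.8188098111125558 xy [ 0.04213511 -0.0186672 ]
t 31.0
pin down hit False [ 0.5096 -0.1642  0.0666]
open mm 17.994549327848908 18.21720717840916 dF [-0.24 -0.22 -0.95] 35.2167
above False
contact True z err mm 0.6000765777499223 xy [0.02411592 0.01745586]
t 40.1083
41.325
```

View pics/s3z.png

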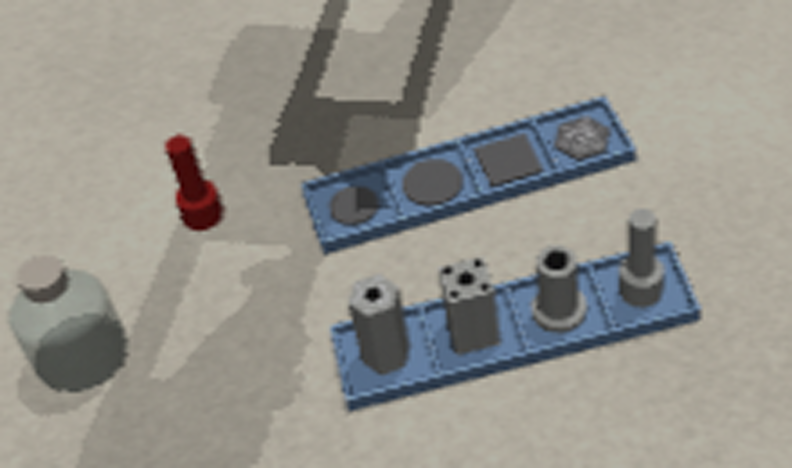

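View pics/d3z.png

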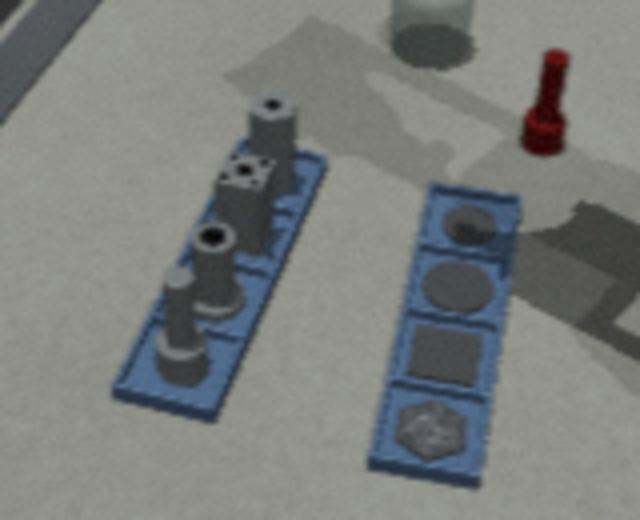

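View pics/w3.png

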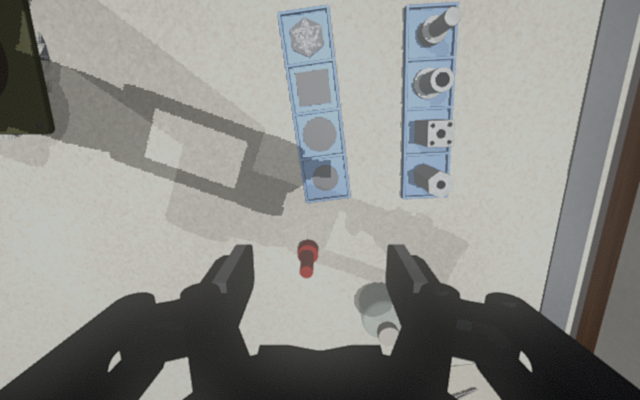

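View pics/s3.png

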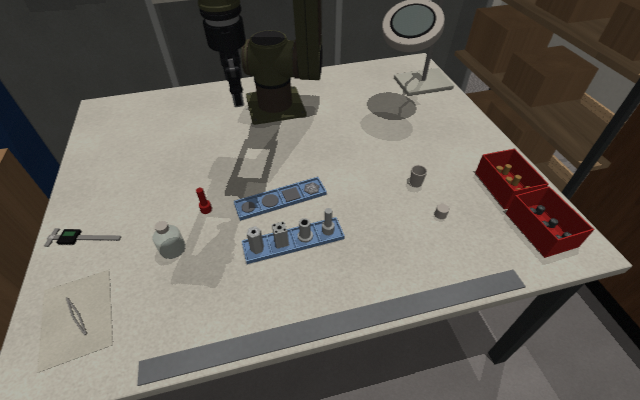

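All four parts stand upright in the second tray. From the robot's left they run pin, bush, block, hex, the reverse of the order the pads show. Flask, red pin, cup and cap are at their old pixels. I'll check the top positions by number and then hand in.

```bash
python3 - <<'E'
from h import *
im,c=load('w3')
for n,uv,h in (('hex',(441,184),.078),('block',(440.5,133),.070),('bush',(442.5,79.5),.066),('pin',(453,16),.090)):
    y=PARTS[n][3]; q=EC+y*np.array([-np.sin(EY),np.cos(EY)]); print(n,'err mm',((ray(c,uv,h)[0,:2]-q)*1e3).round(1))
a,b=cv2.imread('pics/scene0.png'),cv2.imread('pics/s3.png')
for n,(x,y,w,h) in dict(cup=(405,162,26,28),cap=(430,200,24,22),flask=(148,215,42,46),red=(192,182,24,36)).items():
    s,_=cv2.phaseCorrelate(np.float32(cv2.cvtColor(a[y:y+h,x:x+w],6)),np.float32(cv2.cvtColor(b[y:y+h,x:x+w],6))); print(n,'shift px',np.round(s,2))
env.job_done(); print(env.get_t())
E
```

```text
hex err mm [-0.1  1.2]
block err mm [-0.9  0.8]
bush err mm [-0.   0.1]
pin err mm [-0.2 -0.9]
cup shift px [ 0.49 -0.01]
cap shift px [-0.02  0.01]
flask shift px [ 0.39 -0.05]
red shift px [-0.13 -0.16]
the job is handed in; nothing more can be done
the job is handed in; nothing more can be done
```

I moved all four parts to the empty tray in reverse order and handed the job in, at about 41 s on the robot's clock. From the robot's left the tray now reads pin, bush, block, hex; the full tray held hex, block, bush, pin.

- **Placing:** Every part was lowered slowly until it touched, stopping within 1 mm of the expected height. The last pictures show all four standing upright, with their tops within about 1.5 mm of the bay centres.
- **Bystanders:** The cap and the red look-alike show almost no shift between the first and last scene pictures (under 0.25 px). The cup and flask read 0.4–0.5 px. I put that down to changed shadows, because the arm never went near them.
- **Weights that disagreed:** The wrist force change on lifting was below the stated weight (1.3 to 2.6 N) for three parts: 0.8 to 0.95 N for the block, bush and pin. The hex read 1.5 N. I took this as sensor drift, since the jaw gap stayed steady during each lift and every part arrived.
- **Jaw gaps:** The readings came out about 0.5–2 mm under the part sizes.

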